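# Slide the slicing plate under the slicer's blade guard and hold it down

## Task

Fit the green slicing plate to the vegetable slicer: lay it flat on the upper part of the ramp between the rails, front edge pointing down the slope and still short of the amber blade guard, then slide it down until its front edge is tucked under the guard and blade and meets the stop, without lifting the guard. A sprung stud pushes the grip end up, so press the plate down flat on the ramp and finish while still holding it there, so that I can turn the locking knob. Leave the blue plate and the other things on the worktop where they are.

Things in the scene. Friction and masses are not known exactly. Their poses are not given: they have to be found in the camera images.
- ramp: Slicer ramp: grey bed, 90 mm wide between white rails 17 mm high. Origin: on the bed surface midway between the rails, on the stop line where the plate's front edge ends, 50 mm above the worktop. x points up the slope (toward the robot, +- 0.3 rad yaw), y across, z square to the bed; slope 0.30 rad. Bed open from x = 0 to 160 mm; below x = 0 the outfeed is 9 mm higher, its end is the stop.
- slicer: The whole white vegetable slicer, standing fast on a suction foot and wire legs. Origin: on the worktop straight below the ramp's origin, z up. It is 110 mm wide over the rails and spans ramp x = -106 to 218 mm; above x = 170 mm is its green carrying handle, its top 3 mm above the bed's plane. A green locking knob stands out 17 mm from the +y rail at ramp x = 75 mm; the robot has no business with it.
- blade_edge (a point): Middle of the steel blade's edge, at ramp x = 18 mm; the blade spans the rails from x = -2 to 18 mm, its underside 8 mm above the bed.
- ejector (a joint): Sprung steel stud with a round head, in the bed at ramp x = 88 mm, midway between the rails; m, 0 = standing 5 mm proud of the bed, 0.005 = pressed flush. Its push grows from 0.8 N to 1.6 N.
- guard (a joint): Hinge of the amber see-through blade guard, 86 mm wide, 3 mm thick, lying over the blade like a shingle; rad, 0 = lying down, grows as its free edge is lifted. The hinge is at ramp x = -30 mm. It is held down by its weight and a weak spring (about 0.4 N at the edge).
- guard_edge (a point): Middle of the guard's free edge, at ramp x = 31 mm, slightly turned up; the guard's underside is 10.7 mm above the bed.
- green_plate: The plain green slicing plate to fit, 100 x 84 x 5 mm, about 80 g. Origin: centre of its underside; z up out of its ribbed face; the front edge is at x = -50 mm, the finger grip stands at the other end. The grip is a green block 14 mm (x) by 56 mm (y), 25 mm tall above the plate's upper face, centred at x = 38 mm. It lies on the worktop with its grip upward.
- green_grip (a point): Centre of the green plate's finger grip, 17 mm above the plate's underside, at plate x = 38 mm.
- green_front (a point): Middle of the green plate's front edge, on the underside.
- green_tail (a point): Middle of the green plate's rear (grip) end, on the underside.
- blue_plate: The other slicing plate, blue, same size and shape but with a row of steel teeth; lies on the worktop and stays there. Origin: centre of its underside.
- salt_shaker: Glass salt shaker 44 x 44 x 90 mm at the back; a bystander. Origin: centre of its underside.
- ramekin: Blue ramekin 114 x 116 x 50 mm at the left; a bystander. Origin: centre of its underside.
Things that resemble listed ones, but are neither listed nor needed, are in the scene too. Leave any yellow look-alike of the green_plate alone.

How it is judged:
By the outcome, as a careful person would: the job done as asked, in the order asked, and still so for the second after the job is handed in, while the arm keeps its last pose, push and grip.
It also fails if it takes over 45 s, if anything falls off the work surface, if the arm or the gripper's body presses on something with over 40 N, if the wrist force passes 120 N, or if a joint passes its speed limit or range.

## Robot

A 6-joint arm with a two-finger parallel gripper is mounted at the origin on a cart in front of the work surface, level with it; the furniture and walls round the work are solid. World frame = base frame: x ahead of the robot, y to its left, z up, the work surface at z = 0. Lengths are in m, angles in rad, forces in N, time in s.
With the tool pointing down it reaches from about 0.325 to 0.9 m from the base axis. Payload 6.1 kg.
Tool frame: the origin (TCP) lies at the very end of the fingers, on their centre line; the grasp point (between the pads) lies arm.pinch_z behind it (arm.pinch_z is the distance from the TCP to the grasp point, in m); z points along the fingers, y is the line along which they close (so a half turn about z gives the same grasp; the last joint's range is limited). The gripper opens to 85 mm and grips with 20 to 120 N. Pads are 22 mm wide; open, the fingers measure 114 mm over their backs; the gripper's body (76 mm by 85 mm) begins 54 mm behind the grasp point. The pads swing forward as they close: fully open they stand 13 mm farther back than shut.
Start: joints at [1.033, 0.22, 1.526, -0, 1.395, -0.126], TCP at [0.25, 0.573, 0.231] pointing down, gripper open.
Joint ranges: [-2.98, 2.98], [-0.91, 2.08], [0.09, 2.57], [-1.24, 4.39], [0.2, 2.65], [-2.68, 2.68]. Speed limits (rad/s): [2.57, 2.57, 3.01, 3.14, 3.14, 3.14].

## Interface

Orientations are given as a unit quaternion [x, y, z, w].
In Python, from bench import telemetry, optics, arm gives the robot as it stands.
- The arm moves only by the tool apply_moves, never from a script. Its argument "rows" is a list of rows, each a list of 5 numbers: the closure, from 0 (fully open) to 1 (shut), then the shift along the tool's x, y, z in units of 60 mm (1.0 is 60 mm), then the turn about the tool's z in units of 10 degrees (1.0 is 10 degrees). In form: [[hand, x, y, z, roll], ...]. A call has 1 to 8 rows; each row shifts and turns the commanded pose from where the row before left it, along the tool's axes as they then stand; what a row does not reach is not made up. A row lasts 1/8 s, in which the tool goes at most 62.5 mm and 10.7 degrees, less where a joint would pass 70% of its speed; a pose out of reach is approached as far as the arm can. A call is refused whole if a number of a shift passes 1 or a number of a turn 1, either way. A call with a gripper value outside its range is refused whole. The fingers move at their own pace and stop on an object; the grip force is fixed at half the most. Time passes only in rows, so rows that do not move let the fingers close. It gives the time, the measured TCP pose, the force, the opening and the grip force at its end, in the units of the state.
- telemetry.sense(): the state, without advancing time (a new reading comes with each control period).
- optics.grab_frame(name): name is "side" or "top"; returns a dict with "image" (400x640x3 uint8, red, green, blue), "K" (3x3 intrinsics, pixels), "pose" (4x4, takes a point from camera to world coordinates). Camera axes: x right, y down, z forward; pixel columns grow to the right and rows downward; lengths in m; the calibration is good to about 2 mm. A picture is of the moment at which its call begins. There is no depth.
- arm.hand_in(): hands the job in; it is judged then, once.
Trained networks look in the newest picture that a camera, given by its name, has taken for a name from the list of things; names that differ only in an ending like _2 or _b are one class to them, and where a whole thing is asked for, a point or a joint stands for the part that bears it (a point fixed in the world has none). Each returns a list of dicts, best first, with "p" (0 to 1); they miss things now and then, are a little off and sometimes report something else, mostly with a low value. They report only what shows in the picture. A call takes as long as a camera call. They do not tell look-alikes from the thing itself.
- optics.search_frame(camera, query): "xy" ([column, row] in pixels, amid what is visible of it).
- optics.silhouettes(camera, query): "mask" (400x640 bool, what is visible of it) and "xy" ([column, row] in pixels, amid what is visible of it).
The state is a dict: "clock": time; "qpos": joint angles; "dq": joint speeds; "joint_torque": joint torques, N m; "tcp_pos": TCP position; "tool_rot": TCP orientation; "contact_force": force on the tool from outside, world axes, zero at the start; "torque": the same for the moment, N m; "finger_gap": opening from 0.0 (shut) to 1.0 (fully open); "gripper_force": force on a finger pad.
Only numpy, scipy, OpenCV 4.12 (cv2) and the standard library are available. Lean on these libraries where they do the work, as an engineer would, in place of code of your own. Each camera call takes 0.05 s, during which the arm holds its last target. There are 200 camera calls.

## Working session

There is one attempt and no reset: what is moved stays moved. The work goes in short steps, Python scripts to look and compute and a tool call to move; the robot and the scene stay as the last step left them, time stands still between calls to the robot, and variables do not carry over. Pictures are saved under pics/ and viewed, at most 10 in all, crops included, and the job is handed in when it is done.

Besides the shell and the picture viewer there is one more tool, called after "Call:" in YAML: its name, and indented under it one key for each argument. apply_moves: Moves the arm, as the interface text tells. Its arguments: {"type":"object","properties":{"rows":{"type":"array","items":{"type":"array","items":{"type":"number"}}}},"required":["rows"]}

```bash
mkdir -p pics; cat > h.py <<'E'
import numpy as np, cv2
from bench import telemetry, optics, arm
def grab(n,f=None):
    d=optics.grab_frame(n)
    if f: cv2.imwrite('pics/'+f,d['image'][:,:,::-1])
    return d
def proj(d,P):
    P=np.atleast_2d(P);T=np.linalg.inv(d['pose']);c=P@T[:3,:3].T+T[:3,3]
    u=c@np.array(d['K']).T;return u[:,:2]/u[:,2:]
def ray(d,px):
    v=np.linalg.inv(d['K'])@np.array([px[0],px[1],1.]);return d['pose'][:3,3],d['pose'][:3,:3]@v
def onz(d,px,z):
    o,v=ray(d,px);return o+v*(z-o[2])/v[2]
E
python3 - <<'E'
from h import *
s=grab('side','s0.png');t=grab('top','t0.png')
print(arm.pinch_z,telemetry.sense())
for n,d in(('side',s),('top',t)):
    print(n,d['K'],d['pose'].round(3).tolist())
    for q in['green_plate','green_grip','green_front','green_tail','blue_plate','ramp','blade_edge','guard_edge','ejector','slicer','salt_shaker','ramekin']:
        print(q,[(round(r['p'],2),np.round(r['xy']).tolist(), onz(d,r['xy'],0).round(3).tolist()) for r in optics.search_frame(n,q)[:4]])
im=np.vstack([s['image'],t['image']])[:,:,::-1]
cv2.imwrite('pics/b0.png',cv2.resize(im,(480,600),interpolation=cv2.INTER_AREA))
E
```

```text
0.0187 {'clock': 0.1, 'qpos': array([ 1.03290406e+00,  2.21175256e-01,  1.52750318e+00, -2.26297135e-05,
        1.39473119e+00, -1.26066140e-01]), 'dq': array([ 0.00098827, -0.00226869, -0.00368253, -0.00092238,  0.00105816,
        0.00025448]), 'joint_torque': array([ 9.97596544e-04, -4.98237777e+01, -3.90551376e+01, -2.31591221e-04,
        5.64322676e-03,  7.23262730e-06]), 'tcp_pos': array([0.24987891, 0.57226374, 0.23028788]), 'tool_rot': array([ 2.04458984e-01,  9.78874710e-01, -8.62512282e-04, -2.85559163e-04]), 'contact_force': array([-0.40537578,  0.07685974, -0.04454737]), 'torque': array([0.03773213, 0.06590003, 0.05094671]), 'gripper_force': 0.0, 'finger_gap': 0.9943494496231702}
side [[470.84919685   0.         322.31392099]
 [  0.         470.84919685 202.629284  ]
 [  0.           0.           1.        ]] [[0.91, -0.219, 0.353, 0.124], [-0.415, -0.528, 0.741, -1.05], [0.024, -0.82, -0.571, 0.853], [0.0, 0.0, 0.0, 1.0]]
green_plate [(0.79, [371.0, 307.0], [0.577, -0.392, -0.0]), (0.64, [307.0, 323.0], [0.415, -0.375, 0.0]), (0.6, [396.0, 242.0], [0.762, -0.205, 0.0])
[... 1302 characters left out ...]
83, 0.0]), (0.58, [420.0, 213.0], [0.574, -0.397, 0.0])]
green_tail [(0.96, [414.0, 267.0], [0.417, -0.375, 0.0]), (0.62, [421.0, 213.0], [0.572, -0.398, 0.0])]
blue_plate [(0.59, [195.0, 193.0], [0.631, 0.258, 0.0]), (0.55, [365.0, 217.0], [0.561, -0.236, 0.0])]
ramp [(0.9, [289.0, 219.0], [0.556, -0.017, 0.0])]
blade_edge [(0.64, [288.0, 213.0], [0.572, -0.013, 0.0])]
guard_edge [(0.56, [286.0, 198.0], [0.615, -0.005, 0.0]), (0.46, [372.0, 159.0], [0.733, -0.258, 0.0])]
ejector []
slicer [(0.88, [287.0, 219.0], [0.554, -0.011, 0.0])]
salt_shaker [(0.77, [375.0, 159.0], [0.731, -0.266, 0.0])]
ramekin [(0.63, [196.0, 193.0], [0.631, 0.258, 0.0]), (0.25, [289.0, 215.0], [0.567, -0.015, 0.0])]
```

View pics/t0.png

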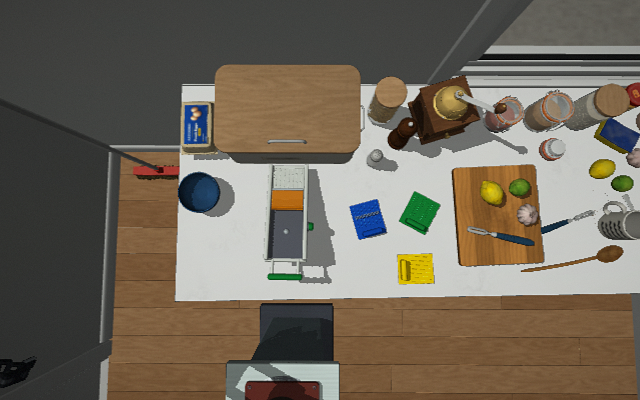

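View pics/s0.png

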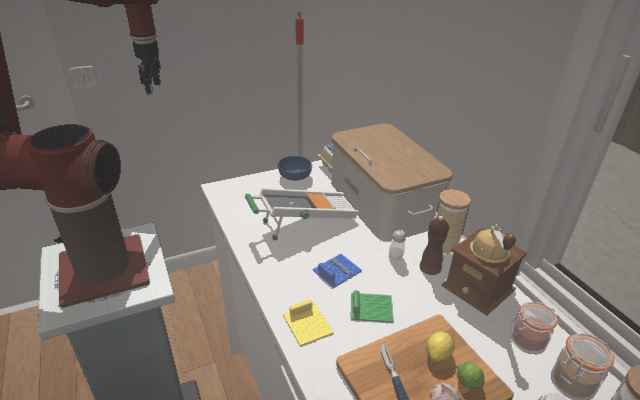

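```bash
python3 - <<'E'
import cv2,numpy as np
t=cv2.imread('pics/t0.png');s=cv2.imread('pics/s0.png')
a=cv2.resize(t[180:245,390:450],None,fx=6,fy=6,interpolation=cv2.INTER_CUBIC)   #360x390
b=cv2.resize(t[158:288,255:325],None,fx=4.5,fy=4.5,interpolation=cv2.INTER_CUBIC)
c=cv2.resize(s[285:330,340:405],None,fx=4.5,fy=4.5,interpolation=cv2.INTER_CUBIC)
d=cv2.resize(s[180:240,240:365],None,fx=3.4,fy=3.4,interpolation=cv2.INTER_CUBIC)
o=np.zeros((600,800,3),np.uint8)
o[:390,:360]=a;o[:585,480:795]=b[:,:315];
o[395:395+202,0:292]=c[:202]
cv2.imwrite('pics/c0.png',o);cv2.imwrite('pics/c1.png',cv2.resize(s[180:245,240:365],None,fx=6,fy=6,interpolation=cv2.INTER_CUBIC))
E
```

```text
(no output)
```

View pics/c0.png

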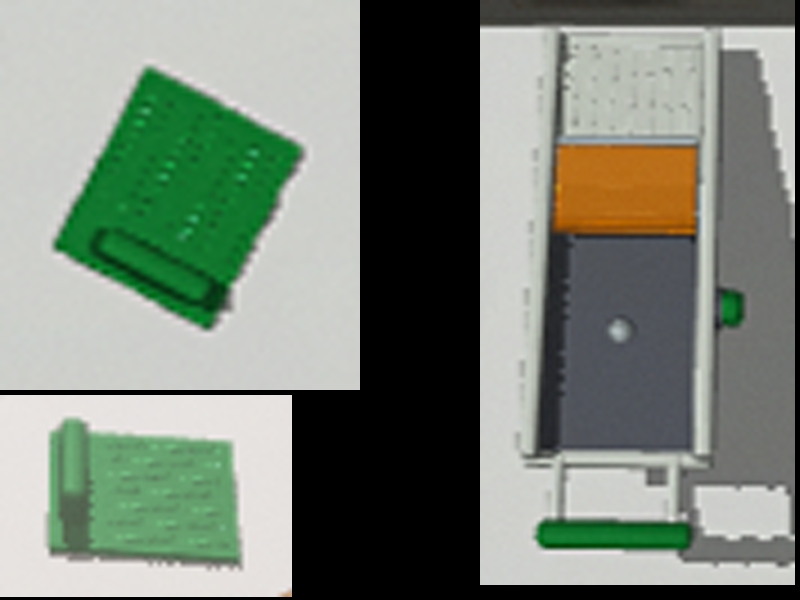

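View pics/c1.png

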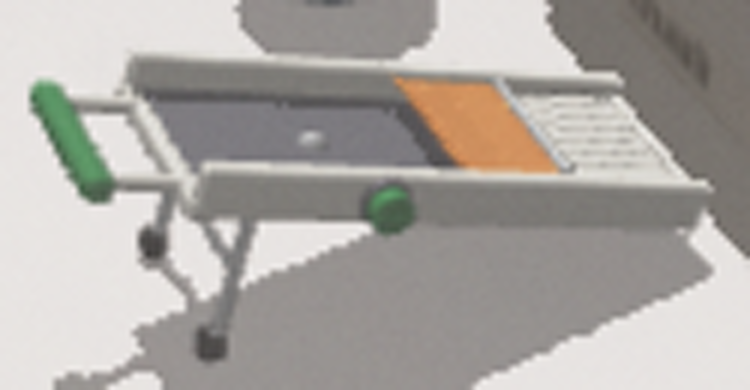

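```bash
cat >> h.py <<'E'
from scipy.optimize import least_squares
def rampT(p,slope=0.30):
    x,y,psi=p   # psi: heading of up-slope horizontal direction
    h=np.array([np.cos(psi),np.sin(psi),0]);X=np.cos(slope)*h+np.array([0,0,np.sin(slope)])
    Y=np.cross([0,0,1.],h);Z=np.cross(X,Y);T=np.eye(4);T[:3,:3]=np.c_[X,Y,Z];T[:3,3]=[x,y,.05];return T
def ap(T,P): return np.atleast_2d(P)@T[:3,:3].T+T[:3,3]
def plateT(p):
    x,y,a=p;T=np.eye(4);T[:2,:2]=[[np.cos(a),-np.sin(a)],[np.sin(a),np.cos(a)]];T[:2,3]=[x,y];return T
E
python3 - <<'E'
from h import *
s=optics.grab_frame('side');t=optics.grab_frame('top')
# plate
c=np.array([[415,191.2],[440.5,205.3],[399.2,221.2],[425.3,234.5]])-0.0
B=np.array([[-50,-42,4],[-50,42,4],[50,-42,4],[50,42,4]])/1e3
sc=np.array([[50,440],[232,440],[50,552],[240,560]])/4.5*1+[0,0]
# image order: front-left in top image = world +y side; front dir approx +x world => plate x ~ -x world, plate y=-world y => front-left is y=-42
cs=np.array([[232,440],[240,560],[50,552]]);cs=np.array([340,285])+(cs-[0,395])/4.5
Bs=np.array([[-50,-42,5],[-50,42,2],[50,42,2]])/1e3
f=lambda p:np.r_[(proj(t,ap(plateT(p),B))-c).ravel(),(proj(s,ap(plateT(p),Bs))-cs).ravel()]
r=least_squares(f,[.57,-.39,2.6],loss='soft_l1');print('plate',r.x,r.cost,f(r.x).round(1))
tt=lambda q:np.array([255,158])+(np.array(q)-[480,0])/4.5
ss=lambda q:np.array([240,180])+np.array(q)/6
M=[(t,tt([620,329]),[88,0,4]),(t,tt([545,29]),[-106,-55,17]),(t,tt([720,30]),[-106,55,17]),(t,tt([553,231]),[31,-43,13]),(t,tt([697,234]),[31,43,13]),
(s,ss([310,138]),[88,0,4]),(s,ss([712,185]),[-106,55,17]),(s,ss([622,77]),[-106,-55,17]),(s,ss([395,78]),[31,-43,13])]
g=lambda p:np.r_[[(proj(d,ap(rampT(p),np.array(P)/1e3))[0]-q) for d,q,P in M]].ravel()
r2=least_squares(g,[.6,0,np.pi],loss='soft_l1');print('ramp',r2.x,r2.cost,g(r2.x).reshape(-1,2).round(1).tolist())
print('grip',ap(plateT(r.x),[.038,0,.03]))
T=rampT(r2.x);print('grip at front x=48',ap(T,[.136,0,0]), 'final',ap(T,[.088,0,0]))
E
```

```text
plate [ 0.57480791 -0.39460374  2.66024762] 1.9761334292486075 [-0.4 -0.7  0.1 -1.4 -0.1 -0.2 -0.1  0.1 -0.5  0.3 -0.   1.  -0.8  0.3]
ramp [ 0.60359332 -0.01593497  3.12504654] 2.2238211588096135 [[0.3, -0.5], [0.5, -0.7], [0.2, -0.2], [0.1, -0.0], [-0.3, -0.1], [0.1, -0.4], [-0.4, 0.6], [-1.4, -0.5], [-1.1, 0.2]]
grip [[ 0.54112574 -0.37701081  0.03      ]]
grip at front x=48 [[ 0.47368534 -0.0137853   0.09019075]] final [[ 0.51953522 -0.01454401  0.07600578]]
```

Candidates: green plate at top (420,212) / side (371,307); the yellow look-alike at top (416,269) / side (308,322); blue at top (367,219). The plain green one is chosen, and the crop confirms ribs without teeth and the grip at its near end.

Call:
apply_moves:
  rows:
    - [0,-0.6,-0.7,0,0.1]
    - [0,-0.6,-0.7,0,0.1]
    - [0,-0.6,-0.7,0,0.1]
    - [0,-0.6,-0.7,0,0.1]
    - [0,-0.6,-0.7,0,0]
    - [0,-0.6,-0.7,0,0]
    - [0,-0.6,-0.7,0,0]
    - [0,-0.6,-0.7,0,0]

```text
clock: 2.4
tcp_pos: [0.3593, 0.1424, 0.2317]
tool_rot: [0.238, 0.971, 0.0, 0.001]
contact_force: [0.8, -0.6, 0.3]
finger_gap: 0.998
gripper_force: 0.0
```

```bash
cat >> h.py <<'E'
from scipy.spatial.transform import Rotation as Ro
def plan(pos,yawx):
    s=telemetry.sense();R=Ro.from_quat(s['tool_rot']).as_matrix()
    a=np.arctan2(R[1,0],R[0,0]);d=(np.array(pos)-s['tcp_pos'])@R/.06
    da=(yawx-a+np.pi)%(2*np.pi)-np.pi
    print('t',round(s['clock'],2),'tcp',s['tcp_pos'].round(4),'yaw',round(np.degrees(a),2),'F',s['contact_force'].round(1),'gap',round(s['finger_gap'],3),'gf',round(s['gripper_force'],1))
    print('units xyz',d.round(3),'roll',round(-np.degrees(da)/10,3),'q',s['qpos'].round(2))
E
python3 -c "
from h import *
plan([.541,-.377,.09],2.660)"
```

```text
t 2.4 tcp [0.3593 0.1424 0.2317] yaw 152.43 F [ 0.8 -0.6  0.3] gap 0.998 gf 0.0
units xyz [-6.687 -6.274  2.364] roll 0.003 q [ 0.17 -0.39  2.1  -0.    1.43 -0.92]
```

Call:
apply_moves:
  rows:
    - [0,-0.7,-0.66,0,0]
    - [0,-0.7,-0.66,0,0]
    - [0,-0.7,-0.66,0,0]
    - [0,-0.7,-0.66,0,0]
    - [0,-0.7,-0.66,0,0]
    - [0,-0.7,-0.66,0,0]
    - [0,-0.7,-0.66,0,0]
    - [0,-0.7,-0.66,0,0]

```text
clock: 3.4
tcp_pos: [0.5106, -0.2945, 0.2314]
tool_rot: [0.239, 0.971, -0.0, 0.0]
contact_force: [-0.1, 0.3, 0.6]
finger_gap: 0.998
gripper_force: 0.0
```

Call:
apply_moves:
  rows:
    - [0,-0.55,-0.5,0,0]
    - [0,-0.54,-0.49,0,0]
    - [0,0,0,0.8,0]
    - [0,0,0,0.8,0]
    - [0,0,0,0.6,0]
    - [0,0,0,0,0]

```text
clock: 4.15
tcp_pos: [0.5383, -0.3734, 0.0952]
tool_rot: [0.239, 0.971, 0.002, -0.003]
contact_force: [-0.0, -0.3, 0.5]
finger_gap: 0.998
gripper_force: 0.0
```

```bash
python3 -c "
from h import *
plan([.541,-.377,.022],2.660)
t=grab('top','t1.png');s=grab('side','s1.png')
a=cv2.resize(t['image'][165:265,370:470],(400,400),interpolation=2);b=cv2.resize(s['image'][230:330,320:420],(400,400),interpolation=2)
cv2.imwrite('pics/c2.png',np.hstack([a,b])[:,:,::-1])"
```

```text
t 4.15 tcp [ 0.5383 -0.3734  0.0952] yaw 152.4 F [-0.  -0.3  0.5] gap 0.998 gf 0.0
units xyz [-0.078 -0.035  1.219] roll -0.001 q [-0.73  0.42  1.55  0.    1.19 -1.82]
```

View pics/c2.png

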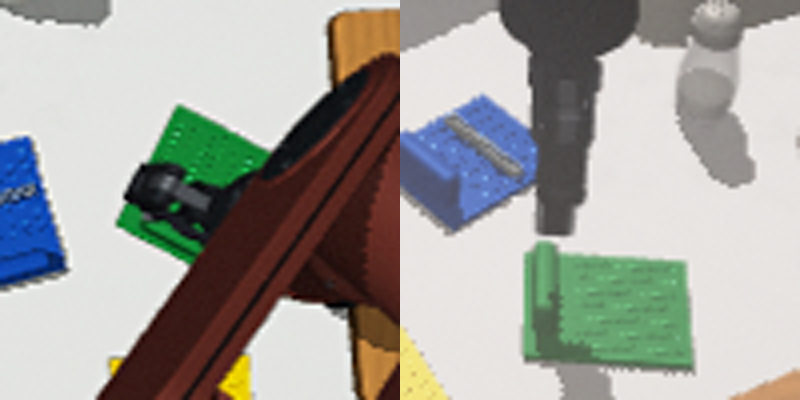

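Top crop shows the fingers over the grip at crop (180,195); side crop shows them just above it at (555,235). Descending.

Call:
apply_moves:
  rows:
    - [0,-0.08,-0.04,0.5,0]
    - [0,0,0,0.5,0]
    - [0,0,0,0.42,0]
    - [0.5,0,0,0,0]
    - [0.5,0,0,0,0]
    - [0.5,0,0,0,0]
    - [0.5,0,0,0,0]

```text
clock: 5.12
tcp_pos: [0.5456, -0.3813, 0.0174]
tool_rot: [0.238, 0.971, -0.001, 0.002]
contact_force: [-1.1, 0.2, 7.1]
finger_gap: 0.627
gripper_force: 63.8
```

Call:
apply_moves:
  rows:
    - [0.6,0,0,0,0]
    - [0.6,0,0,0,0]
    - [0.6,0,0,-0.3,0]
    - [0.6,0,0,-0.5,0]
    - [0.6,0,0,-0.5,0]

```text
clock: 5.75
tcp_pos: [0.5437, -0.3797, 0.0941]
tool_rot: [0.238, 0.971, -0.0, 0.0]
contact_force: [0.4, 0.1, -0.9]
finger_gap: 0.632
gripper_force: 63.3
```

```bash
python3 -c "
from h import *
plan([.4737,-.0138,.2],3.125)
t=grab('top','t1.png');s=grab('side','s1.png')
a=cv2.resize(t['image'][165:265,370:470],(400,400),interpolation=2);b=cv2.resize(s['image'][230:330,320:420],(400,400),interpolation=2)
cv2.imwrite('pics/c3.png',np.hstack([a,b])[:,:,::-1])"
```

```text
t 5.75 tcp [ 0.5437 -0.3797  0.0941] yaw 152.41 F [ 0.4  0.1 -0.9] gap 0.632 gf 63.3
units xyz [ 3.858  4.864 -1.767] roll -2.664 q [-0.73  0.43  1.53 -0.    1.18 -1.82]
```

View pics/c3.png

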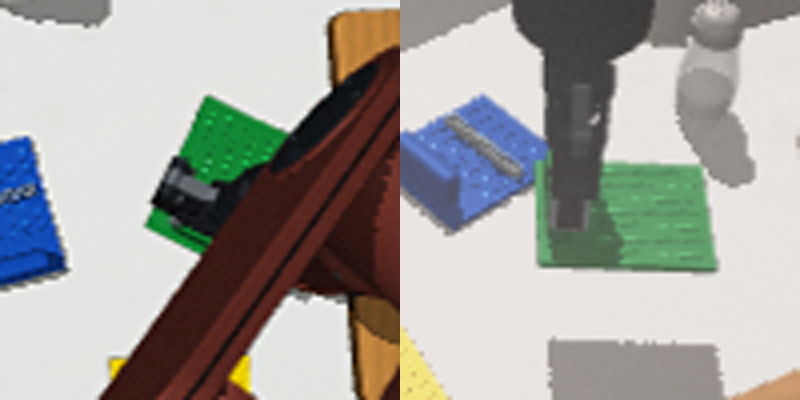

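Plate is held, level, in the fingers (top crop (215,165), side crop (625,215)). Raise, turn, and cross over.

Call:
apply_moves:
  rows:
    - [0.6,0,0,-0.7,-0.9]
    - [0.6,0,0,-0.7,-0.9]
    - [0.6,0,0,-0.4,-0.86]
    - [0.6,0,0.8,0,0]
    - [0.6,0.2,0.9,0,0]
    - [0.6,0.2,0.9,0,0]
    - [0.6,0.2,0.9,0,0]
    - [0.6,0.2,0.9,0,0]

```text
clock: 6.85
tcp_pos: [0.4993, -0.1131, 0.1995]
tool_rot: [0.009, 1.0, 0.0, -0.0]
contact_force: [0.7, 1.2, -0.8]
finger_gap: 0.627
gripper_force: 63.6
```

Call:
apply_moves:
  rows:
    - [0.6,0.2,0.9,0,0]
    - [0.6,0.1,0.5,0,0]
    - [0.6,0,0,0,0]

```text
clock: 7.22
tcp_pos: [0.483, -0.0286, 0.1997]
tool_rot: [0.007, 1.0, 0.0, -0.0]
contact_force: [0.1, -0.4, -0.8]
finger_gap: 0.629
gripper_force: 63.6
```

```bash
python3 -c "
from h import *
plan([.4737,-.0138,.15],3.125)
t=grab('top','t2.png');s=grab('side','s2.png')
a=cv2.resize(t['image'][160:290,240:340],(400,520),interpolation=2);b=cv2.resize(s['image'][110:240,240:340],(400,520),interpolation=2)
cv2.imwrite('pics/c4.png',np.hstack([a,b])[:,:,::-1])"
```

```text
t 7.22 tcp [ 0.483  -0.0286  0.1997] yaw 179.2 F [ 0.1 -0.4 -0.8] gap 0.629 gf 63.6
units xyz [0.158 0.245 0.829] roll 0.015 q [-0.22 -0.1   1.92  0.    1.32 -1.78]
```

View pics/c4.png

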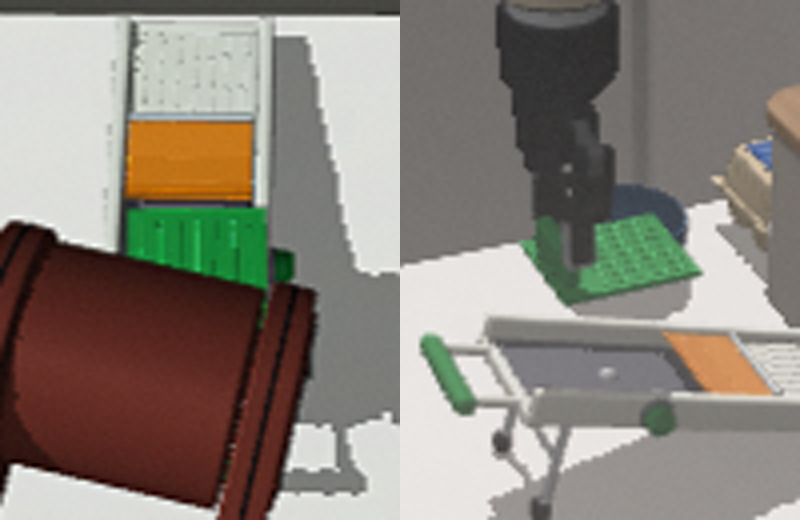

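```bash
cat >> h.py <<'E'
RP=np.array([.60359,-.01593,3.12505])
def pose_in_ramp(M,rel=True):
    # M: list (cam,pixel,plate pt mm)
    T0=rampT(RP)
    def TT(p):
        T=np.eye(4);T[:3,:3]=Ro.from_euler('zyx',[p[3]+RP[2],p[4],p[5]]).as_matrix();T[:3,3]=p[:3];return T
    f=lambda p:np.r_[[(proj(d,ap(TT(p),np.array(P)/1e3))[0]-q) for d,q,P in M]].ravel()
    s=telemetry.sense();x0=np.r_[s['tcp_pos']+[.04,0,-.02],0,0,0]
    r=least_squares(f,x0,loss='soft_l1')
    print('res',f(r.x).reshape(-1,2).round(1).tolist());T=TT(r.x)
    print('yaw rel ramp, pitch(flat=-.3), roll',r.x[3:].round(3))
    for n,P in(('front',[-50,0,0]),('tail',[50,0,0]),('grip',[38,0,17])):
        w=ap(T,np.array(P)/1e3);print(n,w.round(4),'ramp mm',((w-T0[:3,3])@T0[:3,:3]*1e3).round(1))
E
python3 - <<'E'
from h import *
t=grab('top');s=grab('side')
pose_in_ramp([(t,[271.75,212.3],[-50,-42,5]),(t,[306.75,211.6],[-50,42,5]),(s,[282,186],[50,42,0]),(s,[315.75,178],[-50,42,2]),(s,[303.75,163.25],[-50,-42,5]),(s,[270.5,170.5],[50,-42,5])])
E
```

```text
res [[0.5, -0.9], [0.0, -1.4], [-0.6, 0.2], [0.2, -0.1], [-0.9, 0.2], [-0.9, -0.2]]
yaw rel ramp, pitch(flat=-.3), roll [ 0.053  0.019 -0.035]
front [[ 0.5675 -0.0298  0.1812]] ramp mm [[ 73.   14.4 114.7]]
tail [[ 0.4676 -0.0333  0.1832]] ramp mm [[169.   19.6  87.1]]
grip [[ 0.4799 -0.0323  0.1999]] ramp mm [[162.2  18.4 106.8]]
```

Call:
apply_moves:
  rows:
    - [0.6,0.16,0.26,0.3,0]
    - [0.6,0,0,0.4,0]
    - [0.6,0,0,0.3,0]
    - [0.6,0,0,0.1,0]
    - [0.6,0,0,0,0]

```text
clock: 8.05
tcp_pos: [0.4745, -0.0155, 0.134]
tool_rot: [0.009, 1.0, 0.0, -0.0]
contact_force: [-0.1, -0.1, -1.2]
finger_gap: 0.625
gripper_force: 63.6
```

```bash
python3 -c "
from h import *
plan([.4735,-.0130,.115],3.125)
t=grab('top','t3.png');s=grab('side','s3.png')
a=cv2.resize(t['image'][160:260,250:330],(400,500),interpolation=2);b=cv2.resize(s['image'][150:250,240:320],(400,500),interpolation=2)
cv2.imwrite('pics/c5.png',np.hstack([a,b])[:,:,::-1])"
```

```text
t 8.05 tcp [ 0.4745 -0.0155  0.134 ] yaw 178.94 F [-0.1 -0.1 -1.2] gap 0.625 gf 63.6
units xyz [0.017 0.041 0.316] roll -0.011 q [-0.2  -0.05  2.   -0.    1.19 -1.75]
```

View pics/c5.png

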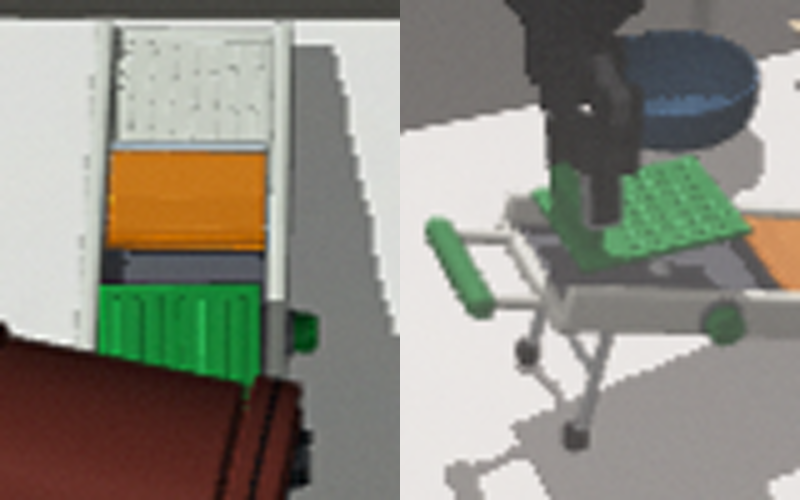

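```bash
python3 -c "
from h import *
t=grab('top')
T0=rampT(RP)
for px in ([269.6,217.4],[302.4,216.8]):
  w=onz(t,px,.1215);print(w,((w-T0[:3,3])@T0[:3,:3]*1e3).round(1))
# inner rail faces at top z=17, y=+-45 pixel prediction at some x
print(proj(t,ap(T0,np.array([[45,-45,17],[45,45,17],[45,-55,17],[45,55,17]])/1e3)))"
```

```text
[0.55431887 0.02610612 0.1215    ] [ 68.9 -41.2  53.5]
[ 0.55607945 -0.05881527  0.1215    ] [65.8 43.7 54.5]
[[270.15036954 213.59587588]
 [303.47234687 214.22694928]
 [266.45017372 213.52579915]
 [307.1770364  214.29711111]]
```

Plate sits about 1 mm off centre, level, front edge at ramp x≈67 (top crop (98–262,285)). Lowering until the tail touches.

Call:
apply_moves:
  rows:
    - [0.6,0,0.02,0.2,0]
    - [0.6,0,0,0.12,0]
    - [0.6,0,0,0,0]

```text
clock: 8.57
tcp_pos: [0.4736, -0.0134, 0.1138]
tool_rot: [0.009, 1.0, 0.0, -0.001]
contact_force: [0.2, 0.2, -0.6]
finger_gap: 0.628
gripper_force: 63.6
```

Call:
apply_moves:
  rows:
    - [0.6,0,0,0.04,0]
    - [0.6,0,0,0.04,0]
    - [0.6,0,0,0.0,0]

```text
clock: 8.95
tcp_pos: [0.4759, -0.0137, 0.1118]
tool_rot: [0.009, 1.0, -0.0, 0.002]
contact_force: [-1.6, 0.7, 7.6]
finger_gap: 0.63
gripper_force: 64.5
```

Call:
apply_moves:
  rows:
    - [0.6,0,0,0.04,0]
    - [0.6,0,0,0.0,0]

```text
clock: 9.2
tcp_pos: [0.4771, -0.0138, 0.1111]
tool_rot: [0.009, 1.0, -0.0, 0.003]
contact_force: [-1.9, 1.7, 16.0]
finger_gap: 0.629
gripper_force: 65.3
```

Call:
apply_moves:
  rows:
    - [0.6,0,0,0.05,0]
    - [0.6,0,0,0.05,0]
    - [0.6,0,0,0.0,0]

```text
clock: 9.57
tcp_pos: [0.481, -0.014, 0.1079]
tool_rot: [0.009, 1.0, -0.0, 0.007]
contact_force: [3.2, 2.8, 22.5]
finger_gap: 0.632
gripper_force: 68.2
```

Call:
apply_moves:
  rows:
    - [0.6,0,0,0.04,0]
    - [0.6,0,0,0.0,0]

```text
clock: 9.82
tcp_pos: [0.4825, -0.014, 0.1064]
tool_rot: [0.009, 1.0, -0.0, 0.009]
contact_force: [5.7, 5.1, 24.2]
finger_gap: 0.632
gripper_force: 69.9
```

```bash
python3 -c "
from h import *
plan([.4735,-.0130,.115],3.125)
t=grab('top','t4.png');s=grab('side','s4.png')
a=cv2.resize(t['image'][160:260,250:330],(400,500),interpolation=2);b=cv2.resize(s['image'][150:250,240:320],(400,500),interpolation=2)
cv2.imwrite('pics/c6.png',np.hstack([a,b])[:,:,::-1])"
```

```text
t 9.82 tcp [ 0.4825 -0.014   0.1064] yaw 178.98 F [ 5.7  5.1 24.2] gap 0.632 gf 69.9
units xyz [ 0.147  0.014 -0.147] roll -0.007 q [-0.19 -0.    2.02  0.    1.11 -1.75]
```

View pics/c6.png

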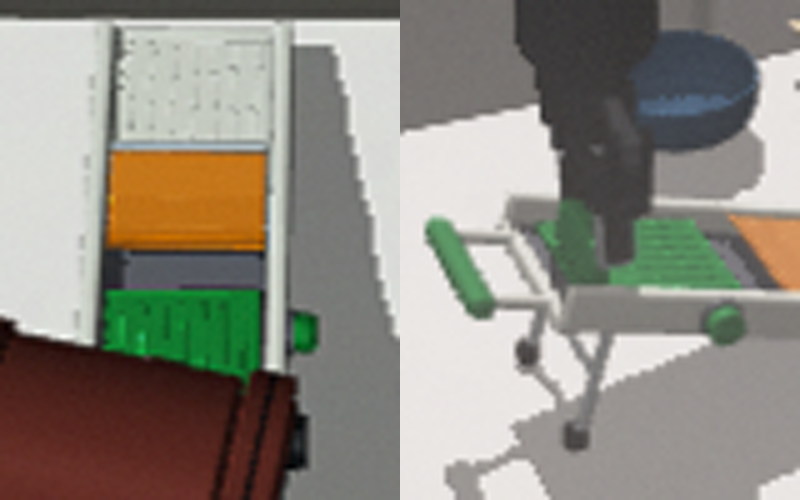

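```bash
cat >> h.py <<'E'
def tri(t,a,s,b):
    o1,v1=ray(t,a);o2,v2=ray(s,b)
    k=np.linalg.lstsq(np.c_[v1,-v2],o2-o1,rcond=None)[0];P=o1+v1*k[0];Q=o2+v2*k[1];T0=rampT(RP)
    print('gap mm',round(np.linalg.norm(P-Q)*1e3,1),'ramp',(((P+Q)/2-T0[:3,3])@T0[:3,:3]*1e3).round(1))
def green(d,box):
    h=cv2.cvtColor(d['image'],cv2.COLOR_RGB2HSV);m=cv2.inRange(h,(45,90,40),(85,255,255));o=np.zeros_like(m);x0,y0,x1,y1=box;o[y0:y1,x0:x1]=m[y0:y1,x0:x1];return o
E
python3 - <<'E'
from h import *
t=grab('top');s=grab('side')
tri(t,[270.7,218],s,[299.4,193.9])
m=green(t,(262,200,307,240))
for c in range(268,306,4):
    r=np.where(m[:,c])[0];print(c,r.min() if len(r) else None,end='; ')
E
```

```text
gap mm 6.6 ramp [ 51.7 -42.6   9.5]
268 None; 272 218; 276 218; 280 218; 284 218; 288 218; 292 218; 296 218; 300 218; 304 None;
```

The plate is pivoting in the pads and now lies between the rails, nearly flat (front edge at top row 218, ramp x≈52, clear of the guard at crop row 248). Pressing further.

Call:
apply_moves:
  rows:
    - [0.6,0,0,0.04,0]
    - [0.6,0,0,0.0,0]

```text
clock: 10.28
tcp_pos: [0.4836, -0.0141, 0.1051]
tool_rot: [0.009, 1.0, -0.001, 0.01]
contact_force: [6.7, 5.7, 28.6]
finger_gap: 0.632
gripper_force: 71.3
```

Call:
apply_moves:
  rows:
    - [0.6,0,0,0.04,0]
    - [0.6,0,0,0.0,0]

```text
clock: 10.52
tcp_pos: [0.4843, -0.0141, 0.1044]
tool_rot: [0.009, 1.0, -0.001, 0.011]
contact_force: [2.2, 5.6, 40.7]
finger_gap: 0.633
gripper_force: 73.0
```

```bash
python3 - <<'E'
from h import *
plan([.4735,-.0130,.115],3.125)
t=grab('top');s=grab('side')
m=green(t,(262,200,307,240));print([np.where(m[:,c])[0].min() for c in range(272,302,4)])
m=green(s,(262,185,312,215))
for r in range(186,210,2):
    c=np.where(m[r])[0];print(r,c.max() if len(c) else None,end='; ')
E
```

```text
t 10.53 tcp [ 0.4843 -0.0141  0.1044] yaw 179.01 F [ 2.2  5.6 40.7] gap 0.633 gf 73.0
units xyz [ 0.177  0.015 -0.181] roll -0.004 q [-0.19  0.    2.02  0.    1.1  -1.75]
[np.int64(218), np.int64(218), np.int64(218), np.int64(218), np.int64(218), np.int64(218), np.int64(218), np.int64(218)]
186 None; 188 None; 190 None; 192 None; 194 None; 196 297; 198 299; 200 300; 202 301; 204 303; 206 304; 208 None;
```

```bash
python3 - <<'E'
from h import *
t=grab('top');s=grab('side');T0=rampT(RP)
for x in (46,50,54,58):
  for z in (5,9):
    a=proj(t,ap(T0,np.array([x,0,z])/1e3))[0]; b=proj(s,ap(T0,np.array([[x,-42,z],[x,0,z],[x,20,z]])/1e3))
    print(x,z,a.round(1),b.round(1).tolist())
print(proj(t,ap(T0,[[.088,0,.004],[.031,0,.013]])),proj(s,ap(T0,[[.088,0,.004],[.031,-.043,.013]])))
E
```

```text
46 5 [287.1 215.8] [[299.6, 195.4], [304.9, 202.9], [307.5, 206.6]]
46 9 [287.  215.3] [[300.0, 194.2], [305.3, 201.7], [307.9, 205.4]]
50 5 [287.  217.2] [[298.4, 195.3], [303.7, 202.9], [306.2, 206.6]]
50 9 [286.9 216.7] [[298.8, 194.2], [304.1, 201.7], [306.6, 205.4]]
54 5 [286.9 218.5] [[297.2, 195.3], [302.4, 202.8], [305.0, 206.5]]
54 9 [286.8 218. ] [[297.6, 194.1], [302.8, 201.6], [305.4, 205.3]]
58 5 [286.9 219.9] [[296.0, 195.2], [301.2, 202.7], [303.8, 206.5]]
58 9 [286.8 219.4] [[296.4, 194.0], [301.6, 201.6], [304.2, 205.3]]
[[286.38309133 230.5959673 ]
 [287.13144056 209.58836062]] [[291.80101502 202.59924973]
 [304.73530676 193.18375011]]
```

Flat, front edge at ramp x≈53. Easing the press a little and sliding down the slope.

Call:
apply_moves:
  rows:
    - [0.6,0,0,-0.04,0]
    - [0.6,-0.1,0,0.03,0]
    - [0.6,-0.1,0,0.03,0]
    - [0.6,0,0,0,0]

```text
clock: 11.22
tcp_pos: [0.4938, -0.0148, 0.1015]
tool_rot: [0.009, 1.0, -0.001, 0.007]
contact_force: [-2.0, 2.4, 36.0]
finger_gap: 0.627
gripper_force: 72.6
```

```bash
cat > look.py <<'E'
from h import *
plan([.5195,-.0145,.09],3.125)
t=grab('top');s=grab('side')
m=green(t,(262,195,307,245));print('top',[np.where(m[:,c])[0].min() if m[:,c].any() else None for c in range(270,306,4)])
m=green(s,(262,185,330,215))
print('side',[(r,np.where(m[r])[0].max()) for r in range(188,214,2) if m[r].any()])
def orange(d): return cv2.inRange(cv2.cvtColor(d['image'],cv2.COLOR_RGB2HSV),(5,120,80),(25,255,255))
for n,d,b in(('t',t,(260,180,310,215)),('s',s,(295,185,345,215))):
    o=orange(d)[b[1]:b[3],b[0]:b[2]];y,x=np.where(o);print(n,'orange',x.min()+b[0],x.max()+b[0],y.min()+b[1],y.max()+b[1],len(x))
E
python3 look.py
```

```text
t 11.22 tcp [ 0.4938 -0.0148  0.1015] yaw 178.99 F [-2.   2.4 36. ] gap 0.627 gf 72.6
units xyz [-0.426  0.013  0.197] roll -0.006 q [-0.19  0.03  1.99  0.    1.1  -1.74]
top [None, np.int64(215), np.int64(215), np.int64(215), np.int64(215), np.int64(215), np.int64(215), np.int64(215), np.int64(215)]
side [(196, np.int64(299)), (198, np.int64(301)), (200, np.int64(303)), (202, np.int64(304)), (204, np.int64(306)), (206, np.int64(306)), (212, np.int64(306))]
t orange 271 302 190 209 625
s orange 306 331 193 207 214
```

Call:
apply_moves:
  rows:
    - [0.6,-0.1,0,-0.01,0]
    - [0.6,-0.1,0,0.03,0]
    - [0.6,0,0,0,0]

```text
clock: 11.7
tcp_pos: [0.5042, -0.0149, 0.0983]
tool_rot: [0.009, 1.0, -0.001, 0.006]
contact_force: [-0.3, 1.3, 25.9]
finger_gap: 0.628
gripper_force: 71.5
```

```bash
python3 look.py
```

```text
t 11.7 tcp [ 0.5042 -0.0149  0.0983] yaw 178.99 F [-0.3  1.3 25.9] gap 0.628 gf 71.5
units xyz [-0.253  0.011  0.141] roll -0.006 q [-0.19  0.06  1.97  0.    1.1  -1.74]
top [None, np.int64(211), np.int64(211), np.int64(211), np.int64(211), np.int64(211), np.int64(211), np.int64(211), np.int64(211)]
side [(196, np.int64(304)), (198, np.int64(305)), (200, np.int64(306)), (202, np.int64(308)), (204, np.int64(309)), (206, np.int64(311)), (212, np.int64(306))]
t orange 271 302 190 209 624
s orange 306 331 193 207 215
```

Call:
apply_moves:
  rows:
    - [0.6,-0.1,0,0.03,0]
    - [0.6,-0.1,0,0.03,0]
    - [0.6,0,0,0,0]

```text
clock: 12.18
tcp_pos: [0.5162, -0.0151, 0.0946]
tool_rot: [0.009, 1.0, -0.001, 0.006]
contact_force: [-0.0, 0.8, 24.8]
finger_gap: 0.628
gripper_force: 71.4
```

```bash
python3 look.py
```

```text
t 12.18 tcp [ 0.5162 -0.0151  0.0946] yaw 178.99 F [-0.   0.8 24.8] gap 0.628 gf 71.4
units xyz [-0.055  0.011  0.077] roll -0.006 q [-0.18  0.1   1.94  0.    1.09 -1.74]
top [None, None, np.int64(210), np.int64(210), np.int64(210), np.int64(210), np.int64(210), np.int64(210), np.int64(210)]
side [(196, np.int64(301)), (198, np.int64(306)), (200, np.int64(307)), (202, np.int64(309)), (204, np.int64(310)), (206, np.int64(312)), (212, np.int64(306))]
t orange 271 302 190 209 621
s orange 306 331 193 207 214
```

Call:
apply_moves:
  rows:
    - [0.6,-0.1,0,0.03,0]
    - [0.6,-0.1,0,0.03,0]
    - [0.6,0,0,0,0]

```text
clock: 12.65
tcp_pos: [0.528, -0.0152, 0.0909]
tool_rot: [0.009, 1.0, -0.001, 0.006]
contact_force: [0.4, 0.3, 24.4]
finger_gap: 0.628
gripper_force: 71.4
```

Call:
apply_moves:
  rows:
    - [0.6,-0.05,0,0.015,0]
    - [0.6,0,0,0,0]

```text
clock: 12.9
tcp_pos: [0.5307, -0.0153, 0.0901]
tool_rot: [0.009, 1.0, -0.001, 0.005]
contact_force: [-1.8, 1.1, 26.8]
finger_gap: 0.633
gripper_force: 71.5
```

```bash
python3 look.py
```

```text
t 12.9 tcp [ 0.5307 -0.0153  0.0901] yaw 178.99 F [-1.8  1.1 26.8] gap 0.633 gf 71.5
units xyz [ 0.186  0.01  -0.   ] roll -0.006 q [-0.18  0.14  1.9   0.    1.09 -1.73]
top [None, None, None, None, None, None, None, None, None]
side [(196, np.int64(304)), (198, np.int64(306)), (200, np.int64(307)), (202, np.int64(309)), (204, np.int64(310)), (206, np.int64(312)), (212, np.int64(306))]
t orange 261 302 190 214 469
s orange 307 331 194 207 213
```

Call:
apply_moves:
  rows:
    - [0.6,-0.05,0,0.015,0]
    - [0.6,0,0,0,0]

```text
clock: 13.25
tcp_pos: [0.5336, -0.0153, 0.0892]
tool_rot: [0.009, 1.0, -0.001, 0.005]
contact_force: [-1.5, 0.5, 25.6]
finger_gap: 0.631
gripper_force: 71.5
```

Call:
apply_moves:
  rows:
    - [0.6,-0.05,0,0.015,0]
    - [0.6,0,0,0,0]

```text
clock: 13.5
tcp_pos: [0.5353, -0.0153, 0.0886]
tool_rot: [0.009, 1.0, -0.001, 0.004]
contact_force: [-8.9, 1.0, 33.6]
finger_gap: 0.632
gripper_force: 72.0
```

Call:
apply_moves:
  rows:
    - [0.6,-0.05,0,0.015,0]
    - [0.6,0,0,0,0]

```text
clock: 13.75
tcp_pos: [0.5354, -0.0152, 0.0884]
tool_rot: [0.009, 1.0, -0.001, 0.0]
contact_force: [-24.3, 0.9, 50.1]
finger_gap: 0.629
gripper_force: 73.3
```

The stop is met after 53.5 mm of travel, as predicted. Easing to a moderate push and checking.

Call:
apply_moves:
  rows:
    - [0.6,0.03,0,-0.04,0]
    - [0.6,0,0,0,0]
    - [0.6,0,0,0,0]

```text
clock: 14.12
tcp_pos: [0.5353, -0.0152, 0.0886]
tool_rot: [0.009, 1.0, -0.0, 0.003]
contact_force: [-8.6, 0.3, 25.6]
finger_gap: 0.63
gripper_force: 71.3
```

```bash
python3 look.py; python3 - <<'E'
from h import *
s=grab('side','s9.png');t=grab('top','t9.png')
a=cv2.resize(t['image'][160:260,250:330],(320,400),interpolation=2);b=cv2.resize(s['image'][170:250,240:336],(480,400),interpolation=2)
cv2.imwrite('pics/c9.png',np.hstack([a,b])[:,:,::-1])
E
```

```text
t 14.12 tcp [ 0.5353 -0.0152  0.0886] yaw 178.98 F [-8.6  0.3 25.6] gap 0.63 gf 71.3
units xyz [ 0.263  0.007 -0.024] roll -0.007 q [-0.18  0.16  1.89 -0.    1.09 -1.73]
top [None, None, None, None, None, None, None, None, None]
side [(196, np.int64(287)), (198, np.int64(306)), (200, np.int64(307)), (202, np.int64(309)), (204, np.int64(310)), (206, np.int64(312))]
t orange 260 305 190 214 379
s orange 308 331 194 207 212
```

View pics/c9.png

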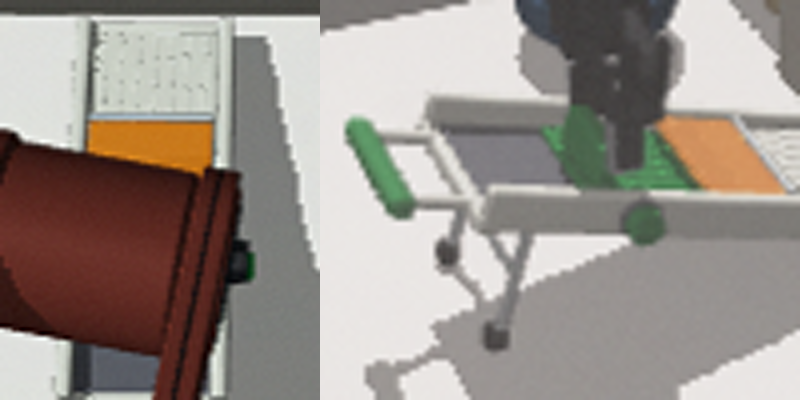

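The side view shows the plate flat with its tail at crop (542,128), i.e. ramp x≈100. The front is under the guard, which lies down at crop (700,150), and the plate is still held and pressed.

```bash
python3 -c "
from bench import arm
print(arm.hand_in())"
```

```text
the job is handed in; nothing more can be done
None
```

The green plate is flat on the ramp, with its front edge under the guard and blade and against the stop. The guard stayed down, and the arm was still pressing the plate with about 25 N when I handed the job in, at about 14 s on the clock.

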